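Log and open the safety-capped solvent canister

TASK

Take the hand scanner out of its dock, point its window down at the barcode label on top of the white canister and hold it steady a few centimetres above the label for about two seconds, then stand it back upright in its dock. Then open the canister: press the red safety cap down, keep it pressed while turning it about a quarter turn anticlockwise (seen from above), and lift it off. Finish while still holding the cap level and still, straight above the mouth and about 5 to 8 cm clear of it; do not put it down or let go, and leave the glassware around undisturbed.

Things in the scene. Friction and masses are not known exactly. Their poses are not given: they have to be found in the camera images.
- canister: White plastic solvent canister, a block 100 mm (x) by 170 mm (y), flat top 120 mm above the bench, clamped in a black spill tray 140 x 205 mm: it is fixed and cannot move. Origin: centre of its underside on the bench, z up. The capped neck rises from the top at y = -42 mm, the barcode label lies on the top at y = +45 mm.
- label (a point): Centre of the white barcode label, 34 mm (x) by 44 mm (y), lying face up on the canister's flat top (121 mm above the bench). Axes as the canister's.
- mouth (a point): Centre of the rim of the canister's neck, on the neck's axis, 160 mm above the bench, hidden under the cap at the start. The neck is 32 mm across, with two lugs out to 41 mm across that hold the cap. z up.
- cap: Round red safety cap locked on the neck: 50 mm diameter, 42 mm high, 40 g. Origin: centre of its lower edge, 144 mm above the bench when on, on the neck's axis; z up. The skirt (49 mm across) ends 24 mm above the canister's flat top. White marks on top lie along its x, parallel to the canister's x when locked. To free it: down 5 to 7 mm, then turn 0.8 to 2.5 rad anticlockwise (1.4 is good), then up.
- cap_grip (a point): On the cap's axis, 30 mm above its lower edge (174 mm above the bench when on): middle of where to grip it from above across its diameter, at any yaw; the cap's upper 18 mm are solid, its flat top lies 12 mm above this point. Unless it is pressed down the cap cannot be turned anticlockwise or lifted; clockwise it never turns.
- seal (a joint): Sprung seal disc in the neck that carries the cap: 0 = up (cap at rest), grows as the cap is pressed down, to 0.007 m at the stop. It takes 5 N to start it and about 9 N at full depth. The cap must stay pressed until turned 0.8 rad.
- scanner: Upright hand scanner standing in its dock, 150 g (may vary by a third): yellow square head 44 x 44 mm, 35 mm high, at the bottom; above it a black square handle 28 x 28 mm, parallel to the head, from 35 to 130 mm above the underside. Origin: centre of its underside, where the scan window is; z points up the handle, the beam goes straight down along -z. It reads from 15 to 90 mm away when the beam falls on the label.
- scanner_grip (a point): Middle of the upper handle of the scanner, 95 mm above its underside, a good place to grip it from above across two opposite faces (28 mm).
- dock_seat (a point): Centre of the dock's inner floor, 6 mm above the bench, where the scanner's underside stands. The dock is a fixed black tray 82 x 82 mm with a 70 mm square inside and a rim 8 mm above its floor; on the outside of its +x wall is a grey strip 10 mm high. Axes: the dock's, z up.
- tube_rack: Bystander: fixed aluminium rack 200 mm (x) by 70 mm with coloured test tubes, 112 mm high. Origin: centre of its underside.
- flask_pink: Bystander: pink stoppered conical flask, 80 mm wide, 132 mm high, loose. Origin: centre of its underside.
- flask_green: Bystander: green stoppered conical flask, 80 mm wide, 132 mm high, loose. Origin: centre of its underside.
- amber_bottle: Bystander: amber bottle with white cap, 60 mm wide, 120 mm high, loose. Origin: centre of its underside.
- jar: Bystander: clear jar with brass-coloured lid, 76 mm wide, 100 mm high, loose. Origin: centre of its underside.
- beaker: Bystander: white open beaker, 70 mm wide at the rim, 90 mm high, loose. Origin: centre of its underside.
Mind the look-alikes: they are no part of the job. Several things have the shape of the cap; the one meant has the colours described above. Leave any purple look-alike of the scanner alone.

How it is judged (in metres and radians):
On the way, in this order (a step that is already met when the one before it is completed fails the run):
1. the scanner is held by the fingers, upright and steady, its beam on the barcode label from 10 to 100 mm away, for 1 s (contact force between the fingers and scanner above 1 N and x of label in the frame of scanner between -0.017 and 0.017 m and y of label in the frame of scanner between -0.017 and 0.017 m and z of label in the frame of scanner between -0.1 and -0.01 m and angle between scanner's own z axis and vertical below 0.3 rad and linear speed of scanner below 0.03 m/s), for 1 s.
2. the scanner stands in its dock again, let go (horizontal distance between scanner and dock_seat below 0.022 m and z of scanner in the frame of dock_seat below 0.005 m and angle between scanner's own z axis and vertical below 0.12 rad and contact force between the fingers and scanner below 0.1 N), for 0.2 s.
3. the cap, touched by the fingers, is pressed down by at least 3.5 mm (value of joint seal above 0.0035 m and contact force between the fingers and cap above 1 N), for 0.05 s.
4. the cap is turned by 0.6 rad or more while still on the neck (angle between the x axis of cap and the x axis of canister, either way round above 0.6 rad and z of cap in the frame of mouth below 0.01 m), for 0.05 s.
At the end, for the whole second after the job is handed in: The cap is held by the fingers, touching nothing of the canister, its lower edge 35 to 130 mm above the neck's rim, within 30 mm of the neck's axis, level within 0.25 rad and still (under 0.03 m/s); the scanner stands upright in its dock, let go (all of step 2 and contact force between the fingers and cap above 1 N and contact force between cap and canister below 0.05 N and z of cap in the frame of mouth between 0.035 and 0.13 m and horizontal distance between cap and mouth below 0.03 m and angle between cap's own z axis and vertical below 0.25 rad and linear speed of cap below 0.03 m/s); the arm keeps its last pose, push and grip.
It fails at once if the scanner is let go more than 20 mm above the dock's floor (contact force between the fingers and scanner below 0.05 N and z of scanner in the frame of dock_seat above 0.02 m).
It fails at once if a flask, bottle, jar or beaker is shoved more than 30 mm or tipped (distance of any of flask_pink, flask_green, amber_bottle, jar, beaker from where it was at the start of the episode above 0.03 m or angle between any of flask_pink, flask_green, amber_bottle, jar, beaker's own z axis and vertical above 0.35 rad).
It also fails if it takes over 61 s, if anything falls off the work surface, if the arm or the gripper's body presses on something with over 40 N, if the wrist force passes 120 N, or if a joint passes its speed limit or range.

ROBOT

A 7-joint arm with a two-finger parallel gripper is mounted at the origin on the work surface. World frame = base frame: x ahead of the robot, y to its left, z up, the work surface at z = 0. Lengths are in mm, angles in degrees, forces in N, time in s.
With the tool pointing down it reaches from about 400 to 925 mm from the base axis. Payload 5.6 kg.
Tool frame: the origin (TCP) lies midway between the tips of the shut fingers; the grasp point (between the pads) lies 19 mm behind it; z points along the fingers, y is the direction in which the jaws open and shut (so a half turn about z gives the same grasp; the last joint's range is limited). The gripper opens to 85 mm and grips with 20 to 120 N. Pads are 22 mm wide; open, the fingers measure 114 mm over their backs; the gripper's body (76 mm by 85 mm) begins 54 mm behind the grasp point. The pads swing forward as they close: fully open they stand 13 mm farther back than shut.
Start: joints at [62.166, 26.786, -0.665, 91.828, 0.344, 61.387, -3.226], TCP at [278.468, -587.336, 231.29] pointing down, gripper open.
Joint ranges: [-144.91, 144.91], [-17.63, 115.5], [-89.93, 88.59], [15.96, 139.68], [-74.01, 254.01], [8.47, 105.57], [-167.45, 167.45]. Speed limits (degrees/s): [147.25, 147.25, 180, 180, 180, 180, 180].

INTERFACE

Orientations are given as [roll, pitch, yaw] about the fixed x, y, z axes, in that order (R = Rz(yaw) Ry(pitch) Rx(roll)).
In Python, from plant import observe, snapshot, sign_off, trace, place_of gives the robot as it stands.
- The arm moves only by the tool apply_moves, never from a script. Its argument "commands" is a list of rows, each an object with "claw": the opening, from 0 (shut) to 1 (fully open); "slide": the shift along the tool's x, y, z in cm, a list of three; "rotation": the turn, a rotation vector about the tool's x, y, z in degrees, a list of three. A call has 1 to 10 rows; each row shifts and turns the commanded pose from where the row before left it, along the tool's axes as they then stand; what a row does not reach is not made up. A row lasts 1/10 s, in which the tool goes at most 50 mm and 8.59 degrees, less where a joint would pass 70% of its speed; a pose out of reach is approached as far as the arm can. A call is refused whole if a number of a shift passes 5 or a number of a turn 8.59, either way. A call with a gripper value outside its range is refused whole. The fingers move at their own pace and stop on an object; "grip_force" is the grip in N (left out, the last holds). Time passes only in rows, so rows that do not move let the fingers close. It gives the time, the measured TCP pose, the force and the opening at its end, in the units of the state.
- observe(): the state, without advancing time (a new reading comes with each control period).
- snapshot(name): name is "scene" or "top" or "wrist"; returns a dict with "pixels" (480x640x3 uint8, red, green, blue), "z_map" (480x640 float32, mm along the optical axis (not along the pixel's ray), 0 where there is no reading), "fovy" (degrees; the focal length in pixels is half the picture's height over the tangent of half this angle, whatever the lens; pixels are square), "cx", "cy" (the principal point, pixels), "eye" and "rotation" of the camera in the world; the wrist camera has in their place "hand_eye" (4x4, takes a point from camera to tool coordinates, whose origin is the TCP and whose axes are the flange's). Camera axes: x right, y up, looking along -z (the intrinsics and any distortion apply to the point x, -y, -z); pixel columns grow to the right and rows downward; lengths in mm; the calibration is good to about 2 mm. A picture is of the moment at which its call begins: read the wrist's pose just before it.
- sign_off(): hands the job in, once; it reports no verdict.
Trained networks look in the newest picture that a camera, given by its name, has taken for a name from the list of things; names that differ only in an ending like _2 or _b are one class to them, and where a whole thing is asked for, a point or a joint stands for the part that bears it (a point fixed in the world has none). Each returns a list of dicts, best first, with "p" (0 to 1); they miss things now and then, are a little off and sometimes report something else, mostly with a low value. They report only what shows in the picture. A call takes as long as a camera call. They do not tell look-alikes from the thing itself.
- trace(camera, query): "pixels" (480x640 bool, what is visible of it) and "box" ([left, top, right, bottom] as shares, 0 to 1, of the picture: columns of its width, rows of its height, round what is visible of it).
- place_of(camera, query): "location" ([column, row] as shares, 0 to 1, of the picture: columns of its width, rows of its height: a listed point, or the origin of a listed thing).
The state is a dict: "t": time; "joints": joint angles; "joint_vel": joint speeds; "effort": joint torques, N m; "eef_pos": TCP position; "tool_rot": TCP orientation; "contact_force": force on the tool from outside, world axes, zero at the start; "torque": the same for the moment, N m; "grip_width": finger opening in mm.
Only numpy, scipy, OpenCV 4.12 (cv2) and the standard library are available. Lean on these libraries where they do the work, as an engineer would, in place of code of your own. Each camera call takes 0.05 s, during which the arm holds its last target. There are 200 camera calls.

## Working session

There is one attempt and no reset: what is moved stays moved. The work goes in short steps, Python scripts to look and compute and a tool call to move; the robot and the scene stay as the last step left them, time stands still between calls to the robot, and variables do not carry over. Pictures are saved under pics/ and viewed, about 8 in all and at most 12, crops included, and the job is handed in when it is done.

Besides the shell and the picture viewer there is one more tool, called after "Call:" by a JSON object that holds its "name" and its "arguments", one argument or row to a line. apply_moves: Moves the arm, as the interface text tells. Its arguments: {"type":"object","properties":{"commands":{"type":"array","items":{"type":"object","properties":{"claw":{"type":"number"},"slide":{"type":"array","items":{"type":"number"}},"rotation":{"type":"array","items":{"type":"number"}}}}},"grip_force":{"type":"number"}},"required":["commands"]}

```bash
mkdir -p pics; ls
cat > h.py <<'E'
import numpy as np, cv2
from scipy.spatial.transform import Rotation as R
from plant import observe, snapshot, sign_off, trace, place_of
def tool(o):
    r=R.from_euler('xyz',o['tool_rot'],degrees=True).as_matrix(); return r,np.array(o['eef_pos'])
def cam(s,o=None):
    if 'eye' in s:
        return np.array(s['rotation']).reshape(3,3),np.array(s['eye'])
    r,p=tool(o); H=np.array(s['hand_eye']); return r@H[:3,:3], r@H[:3,3]+p
def ray(s,u,v,o=None):
    f=240/np.tan(np.radians(s['fovy'])/2); C,e=cam(s,o)
    u=np.asarray(u,float);v=np.asarray(v,float)
    d=np.stack([(u-s['cx'])/f,-(v-s['cy'])/f,-np.ones_like(u)],-1)
    return e,d@C.T
def at_z(s,u,v,z,o=None):
    e,d=ray(s,u,v,o); return e+d*((z-e[2])/d[...,2])[...,None]
def cloud(s,o=None):
    v,u=np.mgrid[0:480,0:640]; e,d=ray(s,u,v,o); return e+d*s['z_map'][...,None]
def proj(s,P,o=None):
    C,e=cam(s,o); q=(np.asarray(P)-e)@C; f=240/np.tan(np.radians(s['fovy'])/2)
    return np.stack([s['cx']-f*q[...,0]/q[...,2], s['cy']+f*q[...,1]/q[...,2]],-1)
E
cat > a.py <<'E'
from h import *
o=observe(); print(o)
for n in ['scene','top']:
    s=snapshot(n); cv2.imwrite(f'pics/{n}0.png',s['pixels'][...,::-1]); print(n,{k:v for k,v in s.items() if k not in('pixels','z_map')})
    np.savez(f'{n}0.npz',**s)
    for q in ['canister','label','cap','cap_grip','scanner','scanner_grip','dock_seat','tube_rack','flask_pink','flask_green','amber_bottle','jar','beaker']:
        try: print(q,[(round(d['p'],2),np.round(np.array(d['location'])*[640,480]).tolist()) for d in place_of(n,q)][:4])
        except Exception as e: print(q,e)
E
python3 a.py
```

```text
pics
{'t': 0.0, 'joints': array([62.1668432 , 26.83672883, -0.6666918 , 91.88112021,  0.34470044,
       61.38687803, -3.22643663]), 'joint_vel': array([-0.00584671,  0.0685078 , -0.03328864,  0.01937479, -0.0247845 ,
       -0.05633181,  0.00567441]), 'effort': array([ 1.55952839e-03, -5.32381439e+01,  2.14935624e-02, -2.51298451e+01,
        1.13752764e-02,  7.87527475e-03, -8.73896454e-06]), 'eef_pos': array([ 278.20579129, -586.83103411,  230.32865674]), 'tool_rot': array([-1.79897506e+02,  7.11391182e-03,  2.53672361e+01]), 'contact_force': array([ 0.65011074,  0.21645661, -0.03092949]), 'torque': array([-0.00487414, -0.00109423,  0.00343836]), 'grip_width': 85.4953273107121}
scene {'fovy': 44.7863764664028, 'cx': 318.1371026920732, 'cy': 236.97751210134732, 'eye': array([1448.64440142,  213.00766016, 1033.26041964]), 'rotation': array([ 44.17823384,   0.63012509, 101.17432078])}
canister [(0.95, [310.0, 258.0]), (0.52, [197.0, 195.0]), (0.25, [204.0, 224.0])]
label [(0.62, [323.0, 216.0])]
cap [(0.89, [284.0, 326.0]), (0.76, [291.0, 217.0])]
cap_grip [(0.95, [287.0, 205.0]), (0
[... 543 characters left out ...]
y([  3.73811021,   0.74880884, -89.72592858])}
canister [(0.72, [219.0, 305.0]), (0.56, [321.0, 278.0])]
label [(0.74, [311.0, 282.0])]
cap [(0.93, [341.0, 265.0]), (0.7, [328.0, 188.0]), (0.21, [435.0, 299.0])]
cap_grip [(0.9, [341.0, 260.0]), (0.73, [327.0, 187.0])]
scanner [(0.83, [432.0, 341.0]), (0.58, [438.0, 300.0]), (0.44, [323.0, 275.0])]
scanner_grip [(0.91, [445.0, 299.0]), (0.67, [440.0, 350.0]), (0.29, [345.0, 260.0])]
dock_seat [(0.62, [439.0, 296.0])]
tube_rack [(0.9, [219.0, 301.0])]
flask_pink [(0.61, [277.0, 184.0]), (0.55, [442.0, 296.0])]
flask_green [(0.61, [371.0, 188.0])]
amber_bottle [(0.64, [224.0, 207.0])]
jar [(0.63, [484.0, 211.0])]
beaker [(0.87, [167.0, 211.0])]
```

```bash
sed -i "s/np.array(s\['rotation'\]).reshape(3,3)/R.from_euler('xyz',s['rotation'],degrees=True).as_matrix()/" h.py
python3 - <<'E'
from h import *
for n,pts in (('scene',{'capg':(287,205,174),'capg2':(283,323,174),'label':(323,216,121),'sg':(214,169,101),'sg2':(197,196,101),'dock':(206,225,6)}),('top',{'capg':(341,260,174),'label':(311,282,121),'sg':(445,299,101),'sg2':(440,350,101),'dock':(439,296,6),'capg2':(327,187,174)})):
    s=dict(np.load(n+'0.npz')); s={k:(v.item() if v.ndim==0 else v) for k,v in s.items()}
    P=cloud(s)
    for k,(u,v,z) in pts.items(): print(n,k,at_z(s,u,v,z).round(0),P[v,u].round(0))
E
```

```text
scene capg [549. -43. 174.] [560. -40. 185.]
scene capg2 [855.  22. 174.] [762.  -8.  40.]
scene label [514.  29. 121.] [514.  29. 121.]
scene sg [ 375. -278.  101.] [ 381. -275.  106.]
scene sg2 [ 480. -286.  101.] [ 493. -279.  113.]
scene dock [ 482. -277.    6.] [ 493. -272.   18.]
top capg [562. -40. 174.] [561. -40. 186.]
top label [513.  27. 121.] [513.  27. 121.]
top sg [ 475. -286.  101.] [ 476. -278.  134.]
top sg2 [ 357. -273.  101.] [ 360. -267.  129.]
top dock [ 480. -293.    6.] [ 482. -270.  110.]
top capg2 [725.  -9. 174.] [750. -10.  39.]
```

View pics/scene0.png

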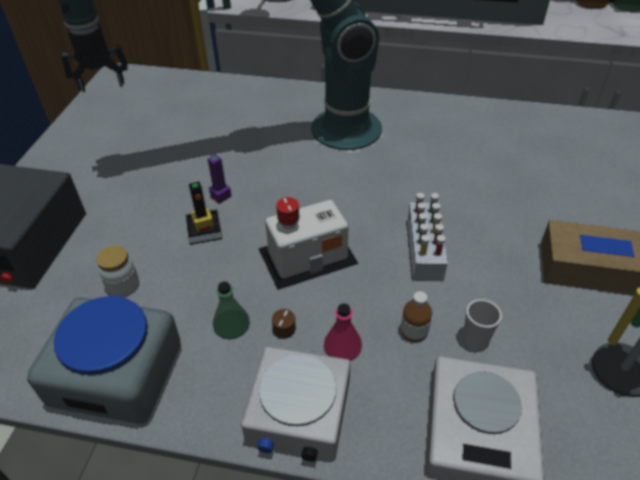

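View pics/top0.png

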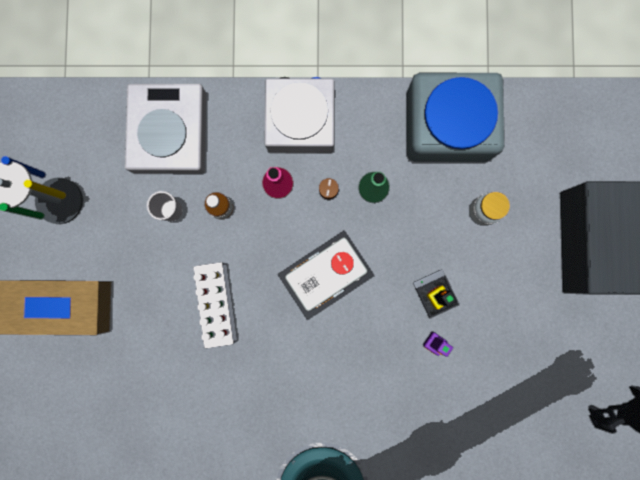

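Run:
```python
from h import *
for n in ('top','scene'):
    s=dict(np.load(n+'0.npz')); s={k:(v.item() if v.ndim==0 else v) for k,v in s.items()}
    P=cloud(s)
    def rect(name,c,r,z0,z1):
        m=(np.hypot(P[...,0]-c[0],P[...,1]-c[1])<r)&(P[...,2]>z0)&(P[...,2]<z1)
        q=P[m]; 
        if len(q)<5: print(n,name,len(q));return
        b=cv2.minAreaRect(q[:,:2].astype(np.float32)); print(n,name,len(q),q[:,2].mean().round(1),np.round(b[0],1),np.round(b[1],1),round(b[2],1))
    rect('handle',(482,-275),40,126,145)
    rect('head',(482,-275),45,35,50)
    rect('dock',(482,-275),65,8,20)
    rect('purple',(365,-270),45,120,145)
    rect('cantop',(540,-5),110,117,126)
    rect('cap',(560,-40),40,180,195)
```

```text
top handle 161 135.6 [ 477.8 -287.4] [27.9 28.3] 33.8
top head 136 40.6 [ 477.6 -287.4] [43.6 43.7] 30.9
top dock 535 12.5 [ 481.4 -274. ] [ 99.1 104.8] 24.5
top purple 162 129.6 [ 363.1 -279. ] [29.2 27.7] 54.9
top cantop 2245 120.4 [532.1  -7.5] [ 98.2 167.3] 33.8
top cap 401 186.2 [555.8 -42.1] [48.1 48.3] 45.0
scene handle 124 133.2 [ 479.7 -284.7] [34.  27.9] 32.5
scene head 156 40.5 [ 480.2 -284.1] [48.8 43.4] 32.0
scene dock 419 12.2 [ 487.4 -281.4] [104.  82.] 25.0
scene purple 105 127.5 [ 366.3 -274.6] [32.2 29. ] 55.6
scene cantop 1657 119.9 [534.7  -4.3] [100.3 166.2] 33.9
scene cap 312 185.3 [557.2 -40.4] [49.3 48.8] 35.1
```

Call:
{"name": "apply_moves", "arguments": {
  "commands": [
    {"slide": [1.5,-0.9,0],"claw": 1},
    {"slide": [3.5,-2.1,0]},
    {"slide": [3.5,-2.1,0]},
    {"slide": [3.5,-2.1,0]},
    {"slide": [3.5,-2.1,0]},
    {"slide": [3.5,-2.1,0]},
    {"slide": [3.5,-2.1,0]},
    {"slide": [3.5,-2.1,0]},
    {"slide": [3.5,-2.1,0]},
    {"slide": [1.5,-0.9,0],"rotation": [0,0,-6.5]}
  ],
  "grip_force": 40
}}

```text
invalid input at $.commands[0]: expected keys claw, slide, rotation
```

```bash
cat > w.py <<'E'
from h import *
import sys
def grab(tag):
    o=observe(); s=snapshot('wrist'); cv2.imwrite(f'pics/{tag}.png',s['pixels'][...,::-1])
    print('t',o['t'],'pos',o['eef_pos'].round(1),'rot',o['tool_rot'].round(2),'F',o['contact_force'].round(2),'w',round(o['grip_width'],1))
    return o,s,cloud(s,o)
def rect(P,name,c,r,z0,z1):
    m=(np.hypot(P[...,0]-c[0],P[...,1]-c[1])<r)&(P[...,2]>z0)&(P[...,2]<z1); q=P[m]
    if len(q)<9: print(name,len(q));return
    b=cv2.minAreaRect(q[:,:2].astype(np.float32)); print(name,len(q),q[:,2].mean().round(1),np.round(b[0],1),np.round(b[1],1),round(b[2],1))
E
python3 - <<'E'
from w import *
o,s,P=grab('w1'); print(s['hand_eye'])
rect(P,'handle',(480,-286),35,126,145)
rect(P,'head',(480,-286),40,35,50)
rect(P,'dockrim',(482,-275),60,10,18)
E
```

```text
t 1.4 pos [ 278.5 -587.3  231.3] rot [180.     0.    25.36] F [-0.62  0.27  0.09] w 85.5
[[-9.51519934e-04  9.58547540e-01  2.84931060e-01  7.28125461e+01]
 [ 9.99999245e-01  1.13347797e-03 -4.73705129e-04 -9.88650803e-01]
 [-7.77031967e-04  2.84930394e-01 -9.58547895e-01 -1.42915930e+02]
 [ 0.00000000e+00  0.00000000e+00  0.00000000e+00  1.00000000e+00]]
handle 0
head 0
dockrim 0
```

View pics/w1.png

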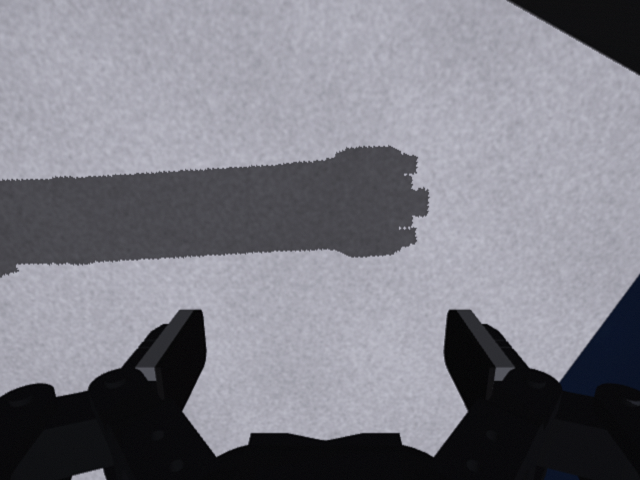

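Call:
{"name": "apply_moves", "arguments": {
  "commands": [
    {"slide": [1.5,-0.9,0],"claw": 1,"rotation": [0,0,0]},
    {"slide": [3.5,-2.1,0],"claw": 1,"rotation": [0,0,0]},
    {"slide": [3.5,-2.1,0],"claw": 1,"rotation": [0,0,0]},
    {"slide": [3.5,-2.1,0],"claw": 1,"rotation": [0,0,0]},
    {"slide": [3.5,-2.1,0],"claw": 1,"rotation": [0,0,0]},
    {"slide": [3.5,-2.1,0],"claw": 1,"rotation": [0,0,0]},
    {"slide": [3.5,-2.1,0],"claw": 1,"rotation": [0,0,0]},
    {"slide": [3.5,-2.1,0],"claw": 1,"rotation": [0,0,0]},
    {"slide": [3.5,-2.1,0],"claw": 1,"rotation": [0,0,0]},
    {"slide": [1.5,-0.9,0],"claw": 1,"rotation": [0,0,-6.5]}
  ],
  "grip_force": 40
}}

```text
t: 2.45
eef_pos: [481.5, -280.5, 231.6]
tool_rot: [-180.0, -0.1, 32.4]
contact_force: [0.0, -0.6, 0.4]
grip_width: 85.6
```

Run:
```python
from w import *
o,s,P=grab('w2')
rect(P,'handle',(480,-286),35,126,145)
rect(P,'head',(480,-286),40,35,50)
rect(P,'dockrim',(482,-275),60,10,18)
```

```text
t 2.45 pos [ 481.5 -280.5  231.6] rot [-1.7996e+02 -1.1000e-01  3.2390e+01] F [ 0.04 -0.56  0.43] w 85.6
handle 2015 135.7 [ 478.9 -286.6] [27.6 28. ] 32.0
head 1078 40.8 [ 479.1 -286.7] [43.1 43.8] 32.9
dockrim 3144 13.0 [ 487.2 -283.1] [99.2 82.2] 24.8
```

View pics/w2.png

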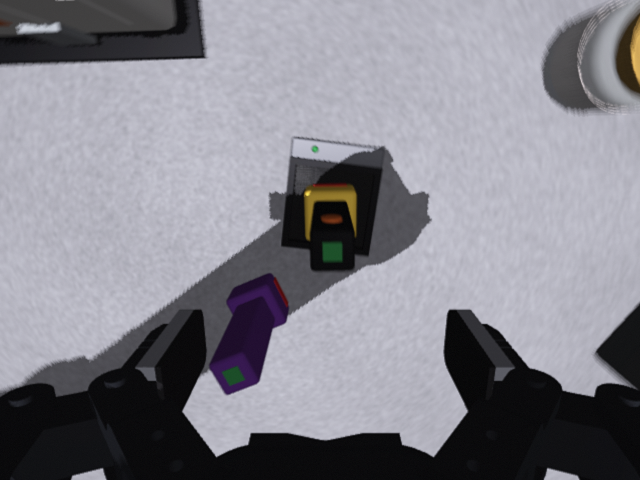

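Call:
{"name": "apply_moves", "arguments": {
  "commands": [
    {"slide": [-0.55,0.35,1],"claw": 1,"rotation": [0,0,0]},
    {"slide": [0,0,2],"claw": 1,"rotation": [0,0,0]},
    {"slide": [0,0,2.5],"claw": 1,"rotation": [0,0,0]},
    {"slide": [0,0,2.5],"claw": 1,"rotation": [0,0,0]},
    {"slide": [0,0,2.5],"claw": 0.8,"rotation": [0,0,0]},
    {"slide": [0,0,2.5],"claw": 0.6,"rotation": [0,0,0]},
    {"slide": [0,0,1.5],"claw": 0.5,"rotation": [0,0,0]},
    {"slide": [0,0,0.5],"claw": 0.5,"rotation": [0,0,0]},
    {"slide": [0,0,0],"claw": 0.5,"rotation": [0,0,0]},
    {"slide": [0,0,0],"claw": 0.5,"rotation": [0,0,0]}
  ],
  "grip_force": 40
}}

```text
t: 3.5
eef_pos: [476.5, -293.0, 82.2]
tool_rot: [179.9, -0.0, 31.8]
contact_force: [0.1, -0.9, 0.2]
grip_width: 42.6
```

Call:
{"name": "apply_moves", "arguments": {
  "commands": [
    {"slide": [0,0,0],"claw": 0.3,"rotation": [0,0,0]},
    {"slide": [0,0,0],"claw": 0.2,"rotation": [0,0,0]},
    {"slide": [0,0,0],"claw": 0.1,"rotation": [0,0,0]},
    {"slide": [0,0,0],"claw": 0.1,"rotation": [0,0,0]},
    {"slide": [0,0,0],"claw": 0.1,"rotation": [0,0,0]},
    {"slide": [0,0,0],"claw": 0.1,"rotation": [0,0,0]},
    {"slide": [0,0,0],"claw": 0.1,"rotation": [0,0,0]}
  ],
  "grip_force": 40
}}

```text
t: 4.2
eef_pos: [476.6, -292.7, 82.2]
tool_rot: [179.9, -0.0, 31.9]
contact_force: [-2.2, -0.5, 6.3]
grip_width: 27.4
```

Call:
{"name": "apply_moves", "arguments": {
  "commands": [
    {"slide": [0,0,-0.5],"claw": 0.1,"rotation": [0,0,0]},
    {"slide": [0,0,-1.5],"claw": 0.1,"rotation": [0,0,0]},
    {"slide": [0,0,-2.5],"claw": 0.1,"rotation": [0,0,0]},
    {"slide": [0,0,-3],"claw": 0.1,"rotation": [0,0,0]},
    {"slide": [0,0,-3],"claw": 0.1,"rotation": [0,0,0]},
    {"slide": [0,0,-3],"claw": 0.1,"rotation": [0,0,0]},
    {"slide": [0,0,-3],"claw": 0.1,"rotation": [0,0,0]},
    {"slide": [0,0,-2],"claw": 0.1,"rotation": [0,0,0]},
    {"slide": [0,0,-1],"claw": 0.1,"rotation": [0,0,0]},
    {"slide": [0,0,-0.5],"claw": 0.1,"rotation": [0,0,0]}
  ],
  "grip_force": 45
}}

```text
t: 5.2
eef_pos: [476.1, -292.3, 282.5]
tool_rot: [179.9, -0.0, 31.9]
contact_force: [-0.0, -0.0, -2.1]
grip_width: 27.9
```

Call:
{"name": "apply_moves", "arguments": {
  "commands": [
    {"slide": [0.6,-0.8,0],"claw": 0.1,"rotation": [0,0,0]},
    {"slide": [1.5,-2,0],"claw": 0.1,"rotation": [0,0,0]},
    {"slide": [2.1,-2.8,0],"claw": 0.1,"rotation": [0,0,0]},
    {"slide": [2.7,-3.6,0],"claw": 0.1,"rotation": [0,0,0]},
    {"slide": [2.7,-3.6,0],"claw": 0.1,"rotation": [0,0,0]},
    {"slide": [2.7,-3.6,0],"claw": 0.1,"rotation": [0,0,0]},
    {"slide": [2.7,-3.6,0],"claw": 0.1,"rotation": [0,0,0]},
    {"slide": [2.1,-2.8,0],"claw": 0.1,"rotation": [0,0,0]},
    {"slide": [1.5,-2,0],"claw": 0.1,"rotation": [0,0,0]},
    {"slide": [0.6,-1,0],"claw": 0.1,"rotation": [0,0,0]}
  ]
}}

```text
t: 6.2
eef_pos: [501.8, 31.7, 280.1]
tool_rot: [-179.9, 0.1, 32.1]
contact_force: [-1.1, -0.1, -1.5]
grip_width: 27.5
```

Call:
{"name": "apply_moves", "arguments": {
  "commands": [
    {"slide": [0,0,0.5],"claw": 0.1,"rotation": [0,0,0]},
    {"slide": [0,0,1],"claw": 0.1,"rotation": [0,0,0]},
    {"slide": [0,0,1],"claw": 0.1,"rotation": [0,0,0]},
    {"slide": [0,0,1],"claw": 0.1,"rotation": [0,0,0]},
    {"slide": [0,0,1],"claw": 0.1,"rotation": [0,0,0]},
    {"slide": [0,0,0],"claw": 0.1,"rotation": [0,0,0]},
    {"slide": [0,0,0],"claw": 0.1,"rotation": [0,0,0]},
    {"slide": [0,0,0],"claw": 0.1,"rotation": [0,0,0]}
  ]
}}

```text
t: 7.0
eef_pos: [503.3, 28.1, 236.7]
tool_rot: [180.0, -0.0, 31.9]
contact_force: [0.0, 1.5, -0.6]
grip_width: 27.4
```

Run:
```python
from w import *
o,s,P=grab('w3')
r,p=tool(o)
Q=(P-p)@r   # tool coords
m=(s['z_map']>0)
for nm,z0,z1 in (('head top',35,60),):
    k=m&(Q[...,2]>z0)&(Q[...,2]<z1)&(np.hypot(Q[...,0],Q[...,1])<45); print(nm,k.sum(),Q[k].mean(0).round(1),Q[k].min(0).round(1),Q[k].max(0).round(1))
s2=snapshot('scene'); P2=cloud(s2); np.savez('scene1.npz',**s2)
px=s2['pixels'].astype(int); 
Y=(px[...,0]>150)&(px[...,1]>110)&(px[...,2]<90)&(np.hypot(P2[...,0]-508,P2[...,1]-31)<60)&(P2[...,2]>130)
q=P2[Y]; print('yellow',len(q),q.min(0).round(1),q.max(0).round(1), np.median(q,0).round(1))
c=proj(s2,[508,31,165]).astype(int); print(c)
cv2.imwrite('pics/s3.png',cv2.resize(s2['pixels'][max(0,c[1]-130):c[1]+90,c[0]-130:c[0]+130,::-1],None,fx=2.5,fy=2.5))
```

```text
t 7.0 pos [503.3  28.1 236.7] rot [ 1.7997e+02 -4.0000e-02  3.1860e+01] F [ 0.01  1.49 -0.59] w 27.4
head top 3554 [18.3 -1.6 43.2] [-10.2 -23.5  35. ] [26.7 20.6 60. ]Traceback (most recent call last):
  File "<stdin>", line 11, in <module>
    return umr_minimum(a, axis, None, out, keepdims, initial, where)
ValueError: zero-size array to reduction operation minimum which has no identity
```

Call:
{"name": "apply_moves", "arguments": {
  "commands": [
    {"slide": [0,0,0],"claw": 0.1,"rotation": [0,0,0]},
    {"slide": [0,0,0],"claw": 0.1,"rotation": [0,0,0]},
    {"slide": [0,0,0],"claw": 0.1,"rotation": [0,0,0]},
    {"slide": [0,0,0],"claw": 0.1,"rotation": [0,0,0]},
    {"slide": [0,0,0],"claw": 0.1,"rotation": [0,0,0]},
    {"slide": [0,0,0],"claw": 0.1,"rotation": [0,0,0]},
    {"slide": [0,0,0],"claw": 0.1,"rotation": [0,0,0]},
    {"slide": [0,0,0],"claw": 0.1,"rotation": [0,0,0]},
    {"slide": [0,0,0],"claw": 0.1,"rotation": [0,0,0]},
    {"slide": [0,0,0],"claw": 0.1,"rotation": [0,0,0]}
  ]
}}

```text
t: 8.1
eef_pos: [502.9, 28.1, 236.2]
tool_rot: [180.0, 0.0, 31.9]
contact_force: [-0.4, 0.5, -1.9]
grip_width: 27.5
```

Run:
```python
from w import *
s2=snapshot('scene'); o=observe(); print(o['t'],o['eef_pos'].round(1))
P2=cloud(s2); c=proj(s2,np.array([508,31,165.])).astype(int); print(c)
cv2.imwrite('pics/s3.png',cv2.resize(s2['pixels'][max(0,c[1]-130):c[1]+90,c[0]-130:c[0]+130,::-1],None,fx=2.5,fy=2.5))
```

```text
8.15 [502.9  28.2 236.3]
[324 199]
```

View pics/s3.png

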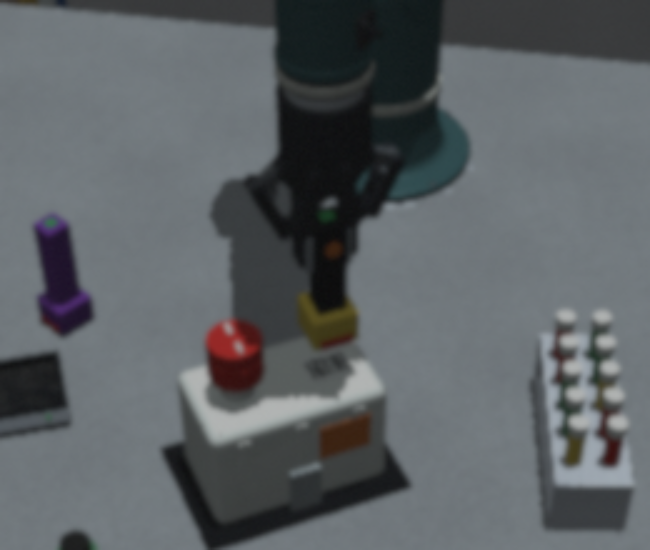

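Call:
{"name": "apply_moves", "arguments": {
  "commands": [
    {"slide": [0,0,0],"claw": 0.1,"rotation": [0,0,0]},
    {"slide": [0,0,0],"claw": 0.1,"rotation": [0,0,0]},
    {"slide": [0,0,0],"claw": 0.1,"rotation": [0,0,0]},
    {"slide": [0,0,0],"claw": 0.1,"rotation": [0,0,0]},
    {"slide": [0,0,0],"claw": 0.1,"rotation": [0,0,0]},
    {"slide": [0,0,0],"claw": 0.1,"rotation": [0,0,0]},
    {"slide": [0,0,0],"claw": 0.1,"rotation": [0,0,0]},
    {"slide": [0,0,0],"claw": 0.1,"rotation": [0,0,0]},
    {"slide": [0,0,0],"claw": 0.1,"rotation": [0,0,0]},
    {"slide": [0,0,0],"claw": 0.1,"rotation": [0,0,0]}
  ]
}}

```text
t: 9.15
eef_pos: [502.9, 28.2, 236.2]
tool_rot: [180.0, 0.0, 31.9]
contact_force: [0.7, 0.0, -1.4]
grip_width: 27.3
```

Call:
{"name": "apply_moves", "arguments": {
  "commands": [
    {"slide": [0,0,-1],"claw": 0.1,"rotation": [0,0,0]},
    {"slide": [0,0,-2],"claw": 0.1,"rotation": [0,0,0]},
    {"slide": [0,0,-1.5],"claw": 0.1,"rotation": [0,0,0]}
  ]
}}

```text
t: 9.45
eef_pos: [503.3, 28.3, 282.8]
tool_rot: [180.0, -0.1, 31.9]
contact_force: [-0.5, 0.2, -0.5]
grip_width: 27.5
```

Call:
{"name": "apply_moves", "arguments": {
  "commands": [
    {"slide": [-0.6,0.8,0],"claw": 0.1,"rotation": [0,0,0]},
    {"slide": [-1.5,2,0],"claw": 0.1,"rotation": [0,0,0]},
    {"slide": [-2.1,2.8,0],"claw": 0.1,"rotation": [0,0,0]},
    {"slide": [-2.7,3.6,0],"claw": 0.1,"rotation": [0,0,0]},
    {"slide": [-2.7,3.6,0],"claw": 0.1,"rotation": [0,0,0]},
    {"slide": [-2.7,3.6,0],"claw": 0.1,"rotation": [0,0,0]},
    {"slide": [-2.7,3.6,0],"claw": 0.1,"rotation": [0,0,0]},
    {"slide": [-2.1,2.8,0],"claw": 0.1,"rotation": [0,0,0]},
    {"slide": [-1.5,2,0],"claw": 0.1,"rotation": [0,0,0]},
    {"slide": [-0.5,0.8,0],"claw": 0.1,"rotation": [0,0,0]}
  ]
}}

```text
t: 10.45
eef_pos: [474.0, -293.9, 280.5]
tool_rot: [-180.0, 0.1, 31.6]
contact_force: [0.4, 0.0, -1.5]
grip_width: 27.4
```

Call:
{"name": "apply_moves", "arguments": {
  "commands": [
    {"slide": [0,0,0],"claw": 0.1,"rotation": [0,0,0]},
    {"slide": [0,0,1],"claw": 0.1,"rotation": [0,0,0]},
    {"slide": [0,0,2.5],"claw": 0.1,"rotation": [0,0,0]},
    {"slide": [0,0,3],"claw": 0.1,"rotation": [0,0,0]},
    {"slide": [0,0,3],"claw": 0.1,"rotation": [0,0,0]},
    {"slide": [0,0,3],"claw": 0.1,"rotation": [0,0,0]},
    {"slide": [0,0,2.5],"claw": 0.1,"rotation": [0,0,0]},
    {"slide": [0,0,1.5],"claw": 0.1,"rotation": [0,0,0]},
    {"slide": [0,0,0.8],"claw": 0.1,"rotation": [0,0,0]},
    {"slide": [0,0,0],"claw": 0.1,"rotation": [0,0,0]}
  ]
}}

```text
t: 11.45
eef_pos: [475.6, -288.2, 107.1]
tool_rot: [-179.9, 0.0, 32.0]
contact_force: [0.2, -0.2, -1.5]
grip_width: 27.5
```

Call:
{"name": "apply_moves", "arguments": {
  "commands": [
    {"slide": [0,0,0.8],"claw": 0.1,"rotation": [0,0,0]},
    {"slide": [0,0,0.8],"claw": 0.1,"rotation": [0,0,0]},
    {"slide": [0,0,0.5],"claw": 0.1,"rotation": [0,0,0]},
    {"slide": [0,0,0.2],"claw": 0.1,"rotation": [0,0,0]},
    {"slide": [0,0,0],"claw": 0.1,"rotation": [0,0,0]},
    {"slide": [0,0,0.1],"claw": 0.1,"rotation": [0,0,0]},
    {"slide": [0,0,0.1],"claw": 0.1,"rotation": [0,0,0]},
    {"slide": [0,0,0],"claw": 0.1,"rotation": [0,0,0]},
    {"slide": [0,0,0],"claw": 0.1,"rotation": [0,0,0]}
  ]
}}

```text
t: 12.35
eef_pos: [475.9, -290.2, 83.4]
tool_rot: [180.0, -0.0, 31.9]
contact_force: [-0.1, 1.0, -0.4]
grip_width: 27.5
```

Call:
{"name": "apply_moves", "arguments": {
  "commands": [
    {"slide": [0,0,0.1],"claw": 0.1,"rotation": [0,0,0]},
    {"slide": [0,0,0],"claw": 0.1,"rotation": [0,0,0]},
    {"slide": [0,0,0],"claw": 0.1,"rotation": [0,0,0]}
  ]
}}

```text
t: 12.65
eef_pos: [475.9, -290.2, 82.3]
tool_rot: [180.0, -0.0, 31.9]
contact_force: [1.3, -0.8, -1.4]
grip_width: 27.7
```

Call:
{"name": "apply_moves", "arguments": {
  "commands": [
    {"slide": [0,0,0.1],"claw": 0.1,"rotation": [0,0,0]},
    {"slide": [0,0,0],"claw": 0.1,"rotation": [0,0,0]},
    {"slide": [0,0,0],"claw": 0.1,"rotation": [0,0,0]}
  ]
}}

```text
t: 12.95
eef_pos: [476.0, -290.2, 82.2]
tool_rot: [180.0, 0.0, 31.9]
contact_force: [-2.1, 1.2, 7.0]
grip_width: 27.7
```

Call:
{"name": "apply_moves", "arguments": {
  "commands": [
    {"slide": [0,0,0],"claw": 0.35,"rotation": [0,0,0]},
    {"slide": [0,0,0],"claw": 0.5,"rotation": [0,0,0]},
    {"slide": [0,0,0],"claw": 0.7,"rotation": [0,0,0]},
    {"slide": [0,0,0],"claw": 0.8,"rotation": [0,0,0]},
    {"slide": [0,0,-1],"claw": 1,"rotation": [0,0,0]},
    {"slide": [0,0,-3],"claw": 1,"rotation": [0,0,0]},
    {"slide": [0,0,-3.5],"claw": 1,"rotation": [0,0,0]},
    {"slide": [0,0,-4],"claw": 1,"rotation": [0,0,0]},
    {"slide": [0,0,-4],"claw": 1,"rotation": [0,0,0]},
    {"slide": [0,0,-2],"claw": 1,"rotation": [0,0,0]}
  ]
}}

```text
t: 13.95
eef_pos: [477.2, -290.7, 261.0]
tool_rot: [179.7, -0.2, 31.9]
contact_force: [0.6, -0.2, -0.9]
grip_width: 85.7
```

Run:
```python
from w import *
o,s,P=grab('w4')
rect(P,'handle',(480,-286),35,126,145)
rect(P,'head',(480,-286),40,35,50)
rect(P,'dockrim',(482,-275),60,10,18)
print(o['joints'].round(1))
```

```text
t 13.95 pos [ 477.2 -290.7  261. ] rot [ 1.7968e+02 -1.6000e-01  3.1870e+01] F [ 0.55 -0.17 -0.91] w 85.7
handle 1658 135.9 [ 478.8 -286.7] [28.5 27.5] 32.1
head 915 40.8 [ 479.3 -286.3] [42.9 43.5] 32.5
dockrim 2726 13.0 [ 487.4 -283.1] [98.9 82.2] 24.7
[ 36.1  16.7 -10.  102.8   3.3  60.5 -33.2]
```

Call:
{"name": "apply_moves", "arguments": {
  "commands": [
    {"slide": [1,-0.8,0],"claw": 1,"rotation": [0,0,0]},
    {"slide": [2,-1.7,0],"claw": 1,"rotation": [0,0,0]},
    {"slide": [3,-2.6,0],"claw": 1,"rotation": [0,0,0]},
    {"slide": [4,-3.4,0],"claw": 1,"rotation": [0,0,0]},
    {"slide": [4,-3.4,0],"claw": 1,"rotation": [0,0,0]},
    {"slide": [3,-2.6,0.5],"claw": 1,"rotation": [0,0,0]},
    {"slide": [2,-1.7,1],"claw": 1,"rotation": [0,0,0]},
    {"slide": [1,-0.7,1],"claw": 1,"rotation": [0,0,0]},
    {"slide": [0,0,0],"claw": 1,"rotation": [0,0,0]},
    {"slide": [0,0,0],"claw": 1,"rotation": [0,0,0]}
  ]
}}

```text
t: 15.0
eef_pos: [554.2, -47.1, 230.4]
tool_rot: [-180.0, 0.1, 31.8]
contact_force: [-0.5, -0.7, 1.2]
grip_width: 85.5
```

Call:
{"name": "apply_moves", "arguments": {
  "commands": [
    {"slide": [0,0,0],"claw": 1,"rotation": [0,0,0]},
    {"slide": [0,0,0],"claw": 1,"rotation": [0,0,0]},
    {"slide": [0,0,0],"claw": 1,"rotation": [0,0,0]}
  ]
}}

```text
t: 15.3
eef_pos: [555.0, -46.9, 231.7]
tool_rot: [180.0, -0.0, 31.8]
contact_force: [-1.2, 0.1, 0.1]
grip_width: 85.7
```

Run:
```python
from w import *
o,s,P=grab('w5')
print(o['joints'].round(1))
rect(P,'cap',(556,-41),35,181,192)
m=(np.hypot(P[...,0]-556,P[...,1]+41)<40)&(P[...,2]>181)&(P[...,2]<192)
(x,y),r=cv2.minEnclosingCircle(P[m][:,:2].astype(np.float32)); print(x,y,r)
```

```text
t 15.3 pos [555.  -46.9 231.7] rot [ 1.7996e+02 -2.0000e-02  3.1760e+01] F [-1.22  0.09  0.06] w 85.7
[ 15.3  19.1 -17.1 104.2   6.6  57.6 -62.7]
cap 7557 186.3 [556.4 -41. ] [49.7 48.8] 32.0
556.46923828125 -41.0622673034668 24.954605102539062
```

View pics/w5.png

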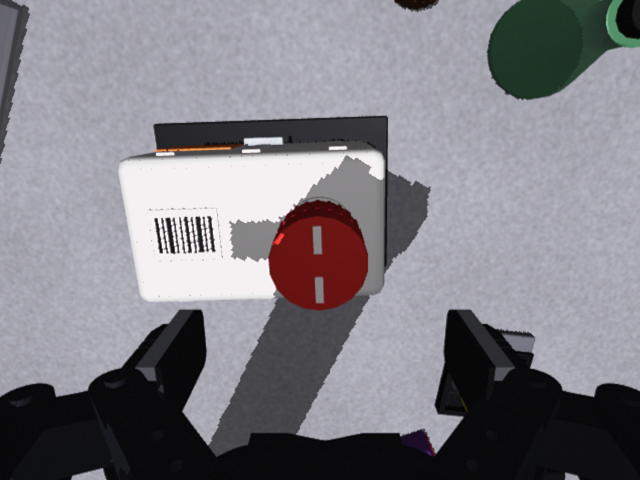

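Call:
{"name": "apply_moves", "arguments": {
  "commands": [
    {"slide": [0.43,-0.43,0],"claw": 1,"rotation": [0,0,4]},
    {"slide": [0,0,0],"claw": 1,"rotation": [0,0,8]},
    {"slide": [0,0,0],"claw": 1,"rotation": [0,0,8]},
    {"slide": [0,0,0],"claw": 1,"rotation": [0,0,8]},
    {"slide": [0,0,0],"claw": 1,"rotation": [0,0,8]},
    {"slide": [0,0,1],"claw": 1,"rotation": [0,0,4]},
    {"slide": [0,0,2],"claw": 1,"rotation": [0,0,0]},
    {"slide": [0,0,1],"claw": 1,"rotation": [0,0,0]},
    {"slide": [0,0,0],"claw": 1,"rotation": [0,0,0]},
    {"slide": [0,0,0],"claw": 1,"rotation": [0,0,0]}
  ]
}}

```text
t: 16.35
eef_pos: [556.6, -39.9, 191.6]
tool_rot: [-180.0, -0.0, -8.1]
contact_force: [-0.0, -0.3, 0.2]
grip_width: 85.8
```

Run:
```python
from h import *
o=observe(); r,p=tool(o); print(o['joints'].round(1),p.round(1),o['tool_rot'].round(2)); print('tool delta',(r.T@(np.array([556.4,-41,155])-p)).round(1))
```

```text
[   8.7   21.2   -9.9  106.5    4.5   52.7 -101.4] [556.6 -39.9 191.6] [-1.7999e+02 -1.0000e-02 -8.1400e+00]
tool delta [-0.1  1.1 36.6]
```

Call:
{"name": "apply_moves", "arguments": {
  "commands": [
    {"slide": [0,0.1,1],"claw": 1,"rotation": [0,0,0]},
    {"slide": [0,0,1.5],"claw": 1,"rotation": [0,0,0]},
    {"slide": [0,0,1],"claw": 1,"rotation": [0,0,0]},
    {"slide": [0,0,0.5],"claw": 1,"rotation": [0,0,0]},
    {"slide": [0,0,0],"claw": 0.8,"rotation": [0,0,0]},
    {"slide": [0,0,0],"claw": 0.7,"rotation": [0,0,0]},
    {"slide": [0,0,0],"claw": 0.6,"rotation": [0,0,0]},
    {"slide": [0,0,0],"claw": 0.4,"rotation": [0,0,0]},
    {"slide": [0,0,0],"claw": 0.4,"rotation": [0,0,0]},
    {"slide": [0,0,0],"claw": 0.4,"rotation": [0,0,0]}
  ],
  "grip_force": 80
}}

```text
t: 17.35
eef_pos: [556.7, -40.9, 152.0]
tool_rot: [180.0, -0.1, -8.1]
contact_force: [-0.8, -1.2, 5.9]
grip_width: 48.0
```

Call:
{"name": "apply_moves", "arguments": {
  "commands": [
    {"slide": [0,0,0],"claw": 0.3,"rotation": [0,0,0]},
    {"slide": [0,0,0],"claw": 0.3,"rotation": [0,0,0]},
    {"slide": [0,0,0],"claw": 0.3,"rotation": [0,0,0]}
  ]
}}

```text
t: 17.65
eef_pos: [556.7, -40.9, 151.7]
tool_rot: [180.0, -0.1, -8.1]
contact_force: [-0.6, -0.2, 5.5]
grip_width: 48.4
```

Call:
{"name": "apply_moves", "arguments": {
  "commands": [
    {"slide": [0,0,0.2],"claw": 0.3,"rotation": [0,0,0]},
    {"slide": [0,0,0.2],"claw": 0.3,"rotation": [0,0,0]},
    {"slide": [0,0,0.2],"claw": 0.3,"rotation": [0,0,0]},
    {"slide": [0,0,0.1],"claw": 0.3,"rotation": [0,0,0]},
    {"slide": [0,0,0],"claw": 0.3,"rotation": [0,0,0]},
    {"slide": [0,0,0],"claw": 0.3,"rotation": [0,0,0]}
  ]
}}

```text
t: 18.25
eef_pos: [556.7, -40.9, 145.2]
tool_rot: [180.0, -0.1, -8.1]
contact_force: [-2.4, -0.8, 10.2]
grip_width: 48.2
```

Call:
{"name": "apply_moves", "arguments": {
  "commands": [
    {"slide": [0,0,0.05],"claw": 0.3,"rotation": [0,0,-4]},
    {"slide": [0,0,0],"claw": 0.3,"rotation": [0,0,-8]},
    {"slide": [0,0,0],"claw": 0.3,"rotation": [0,0,-8]},
    {"slide": [0,0,0],"claw": 0.3,"rotation": [0,0,-8]},
    {"slide": [0,0,0],"claw": 0.3,"rotation": [0,0,-8]},
    {"slide": [0,0,0],"claw": 0.3,"rotation": [0,0,-8]},
    {"slide": [0,0,0],"claw": 0.3,"rotation": [0,0,-8]},
    {"slide": [0,0,0],"claw": 0.3,"rotation": [0,0,-8]},
    {"slide": [0,0,0],"claw": 0.3,"rotation": [0,0,-8]},
    {"slide": [0,0,0],"claw": 0.3,"rotation": [0,0,-8]}
  ]
}}

```text
t: 19.25
eef_pos: [557.4, -40.8, 145.3]
tool_rot: [179.8, -0.0, 68.2]
contact_force: [-1.2, -0.1, 10.2]
grip_width: 48.3
```

Call:
{"name": "apply_moves", "arguments": {
  "commands": [
    {"slide": [0,0,0],"claw": 0.3,"rotation": [0,0,-6]},
    {"slide": [0,0,0],"claw": 0.3,"rotation": [0,0,0]},
    {"slide": [0,0,0],"claw": 0.3,"rotation": [0,0,0]},
    {"slide": [0,0,0],"claw": 0.3,"rotation": [0,0,0]}
  ]
}}

```text
t: 19.65
eef_pos: [557.4, -40.8, 145.2]
tool_rot: [179.8, -0.0, 73.9]
contact_force: [-1.9, 0.3, 12.1]
grip_width: 48.0
```

Run:
```python
from w import *
o,s,P=grab('w6'); print(o['joints'].round(1),o['torque'].round(2))
```

```text
t 19.65 pos [557.4 -40.8 145.2] rot [ 1.7985e+02 -2.0000e-02  7.3870e+01] F [-1.86  0.31 12.14] w 48.0
[ 22.8  27.3 -28.  107.6  16.6  49.  -29.6] [-0.09  0.37  0.05]
```

View pics/w6.png

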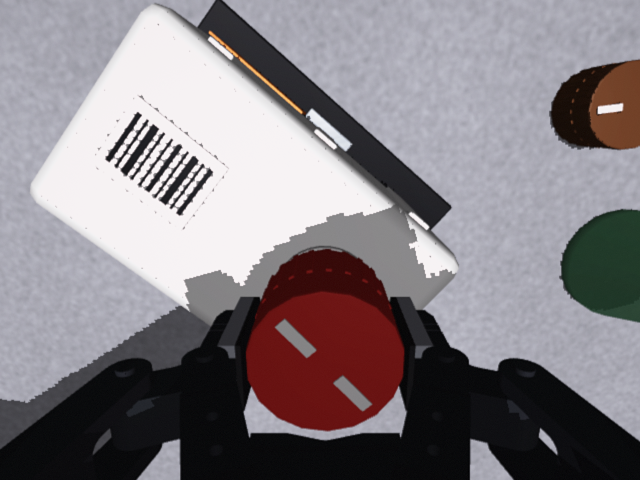

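Call:
{"name": "apply_moves", "arguments": {
  "commands": [
    {"slide": [0,0,-0.3],"claw": 0.3,"rotation": [0,0,0]},
    {"slide": [0,0,-0.5],"claw": 0.3,"rotation": [0,0,0]},
    {"slide": [0,0,-0.8],"claw": 0.3,"rotation": [0,0,0]},
    {"slide": [0,0,-1],"claw": 0.3,"rotation": [0,0,0]},
    {"slide": [0,0,-1.5],"claw": 0.3,"rotation": [0,0,0]},
    {"slide": [0,0,-1.5],"claw": 0.3,"rotation": [0,0,0]},
    {"slide": [0,0,-1.5],"claw": 0.3,"rotation": [0,0,0]},
    {"slide": [0,0,-1],"claw": 0.3,"rotation": [0,0,0]},
    {"slide": [0,0,-0.6],"claw": 0.3,"rotation": [0,0,0]},
    {"slide": [0,0,0],"claw": 0.3,"rotation": [0,0,0]}
  ]
}}

```text
t: 20.7
eef_pos: [556.6, -40.9, 231.8]
tool_rot: [179.9, -0.0, 73.9]
contact_force: [-0.3, -0.3, 0.1]
grip_width: 48.3
```

Call:
{"name": "apply_moves", "arguments": {
  "commands": [
    {"slide": [0,0,0],"claw": 0.3,"rotation": [0,0,0]},
    {"slide": [0,0,0],"claw": 0.3,"rotation": [0,0,0]},
    {"slide": [0,0,0],"claw": 0.3,"rotation": [0,0,0]},
    {"slide": [0,0,0],"claw": 0.3,"rotation": [0,0,0]},
    {"slide": [0,0,0],"claw": 0.3,"rotation": [0,0,0]}
  ]
}}

```text
t: 21.2
eef_pos: [556.1, -40.8, 230.5]
tool_rot: [-180.0, 0.0, 73.9]
contact_force: [-0.1, 0.5, 0.6]
grip_width: 48.2
```

Run:
```python
from w import *
o,s,P=grab('w7'); print(abs(o['joint_vel']).max())
m=(np.hypot(P[...,0]-556,P[...,1]+41)<40)&(P[...,2]>255)&(P[...,2]<285)&(s['pixels'][...,0]>80)&(s['pixels'][...,1]<60)
q=P[m]; print('cap',len(q),q.mean(0).round(1)); k=q[q[:,2]>np.percentile(q[:,2],50)-3]
A=np.c_[k[:,:2]-k[:,:2].mean(0),np.ones(len(k))]; print('plane',np.linalg.lstsq(A,k[:,2],rcond=None)[0].round(3), k[:,:2].min(0),k[:,:2].max(0))
s=snapshot('scene'); Q=cloud(s)
rect(Q,'handle',(480,-286),35,126,145)
rect(Q,'head',(480,-286),40,35,50)
c=proj(s,np.array([520,-100,150.])).astype(int)
cv2.imwrite('pics/s7.png',cv2.resize(s['pixels'][max(0,c[1]-110):c[1]+160,c[0]-170:c[0]+170,::-1],None,fx=2.2,fy=2.2))
```

```text
t 21.2 pos [556.1 -40.8 230.5] rot [-179.97    0.     73.87] F [-0.08  0.49  0.6 ] w 48.2
0.12971212624435421
cap 15968 [556.3 -38.4 264.5]
plane [ 0.00000e+00 -1.00000e-03  2.64506e+02] [531.37209967 -64.20547807] [580.38462111 -15.08056701]
handle 121 133.5 [ 479.5 -284.9] [34.2 29.1] 25.3
head 158 40.6 [ 480.6 -284.2] [50.1 44.5] 31.8
```

View pics/s7.png

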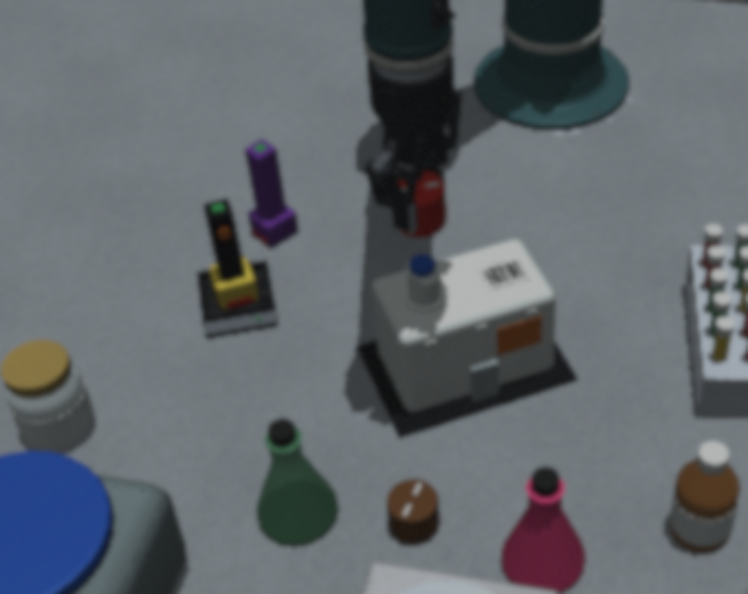

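```bash
python3 -c "
from plant import *
print(sign_off())"
```

```text
the job is handed in; nothing more can be done
None
```

I scanned the label, put the scanner back in its dock, opened the canister, and handed the job in at about 21 s with the cap still held. `sign_off` gives no verdict.

- **Scan:** I held the yellow scanner upright over the label for more than 2 s. Its window was about 40 mm above the label and within about 2 mm of its centre.
- **Docking:** The scanner stands upright and let go, within about 2 mm of the dock's centre, and its measured heights match those at the start.
- **Opening:** I pressed the red cap to about 10–12 N, roughly at its stop, turned it 82° anticlockwise and lifted it off. The white marks turned with the gripper, so it did not slip visibly.
- **End state:** The cap is level and still. Its lower edge is about 62 mm above the rim and within about 3 mm of the neck's axis. The last picture shows the open neck, the docked scanner, and all the glassware in view standing in place. The beaker lay outside that crop, and I took no exact positions for the glassware.

**Deviations:**
- I first gripped the scanner about 5 mm off-centre, because the arm had not settled when I took its pose. I allowed for that offset when aiming and docking.
- The first move call was refused over its row format, so nothing moved then.

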